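# Hang the chip bin and start the dust extractor

## Task

Hang the lipped steel chip bin on the rail across the front of the bench dust extractor, so that its lip is hooked over the rail, the bin hangs there by itself with its open side up and you have let go of it. Then push the large start button on the sloping button station fully down and release it. Leave the small button and the other things on the bench alone, and do not press the start button before the bin hangs.

Things in the scene. Friction and masses are not known exactly. Their poses are not given: they have to be found in the camera images.
- bin_handle (a point): Centre of the chip bin's handle, a dark straight bar along the bin's y, 12 mm thick (x), 16 mm high, 112 mm of it free between flat end uprights; 137 mm above the underside, 37 mm above the rim. Bin: loose open bare steel box, 110 mm (x) by 120 mm (y) by 100 mm high, about 0.4 kg, standing upright; the bar crosses over its middle. Axes: x to the side with the lip, z up.
- bin_lip (a point): Centre of the slot under the bin's hanging lip, at the lip's underside; 65 mm in +x of the handle's centre and 41 mm below it. The lip, 110 mm wide, runs level out from the top of the back wall, then turns down: slot 20 mm wide (x) between back wall and a 4 mm thick flange that reaches 18 mm below this point; the strip above is 4 mm thick. Axes as the bin's.
- rail_mid (a point): Middle of the top edge of the hanging rail, 175 mm above the bench: an aluminium flat bar 200 mm long (y), 6 mm thick (x), 40 mm high, on the front of the extractor, with a 22 mm gap behind it (end brackets beyond 90 mm from the middle). x points to the extractor: the bin hangs on the -x side, its x along this x.
- extractor: Bench dust extractor, fixed grey box with louvred front, 230 mm wide, 170 mm high (cap on top: 182 mm), so nothing by the rail stands much above it. Origin on the bench, 15 mm in -x of the point below the rail's middle; axes as the rail's. A round rubber rest bar (20 mm), axis 82 mm below the rail top, stands 1 mm farther out (-x) than the rail's face; the hung bin's back leans on it, nose-down up to 0.17 rad.
- start_top (a point): Centre of the cap of the large round start button (black, 48 mm across, in a 64 mm dark collar) on the station's sloping face. z is the cap's outward normal, 30 degrees from vertical, leaning to the robot's side; it is pressed along -z. y is level along the face, x goes up the slope. Travel 8 mm, 1.5 N to start and 5 N at the bottom; it springs back. The point moves with the cap.
- station: Button station, fixed grey desk-type box 180 mm wide, face sloping 30 degrees. Origin on the bench below the face's middle, x away from the robot. A hoop of 10 mm steel rod guards it: the level front bar (along y, 160 mm) is 149 mm straight above the start cap's centre and 13 mm nearer the robot, and blocks a tool pointing straight down; come in along the button's axis, in front of the bar.
- start (a joint): How far the start button is down, m: 0 released, 0.008 fully down.
- test (a joint): How far the small button (black, 22 mm across, 80 mm in +y from the start button on the same sloping face) is down, m: 0 released, 0.006 fully down. To be left alone.
- chisel: Bystander: steel stone chisel lying on the bench, 180 mm long (x), 22 mm wide, 16 mm high; origin under its middle.
- claw: Bystander: wider steel chisel lying on the bench, 200 mm long (x), 34 mm wide, 16 mm high; origin under its middle.
- mallet: Bystander: mason's hammer lying on the bench, round steel head 60 mm across and 90 mm long, wooden handle 150 mm towards its -x; origin under the head.
- scrap_box: Bystander: plain grey plastic box without lip or handle, 100 x 80 x 60 mm; origin at the centre of its underside.
- brush: Bystander: hand brush lying on the bench, along its x.
- bottle: Bystander: blue plastic bottle, 60 mm across, 170 mm high; origin at the centre of its underside.
- tin: Bystander: steel tin, 70 mm across, 80 mm high; origin at the centre of its underside.
Not all that is in view belongs to the job. Leave any purple or turquoise look-alike of the part that bears bin_handle alone.

How it is judged:
By the outcome, as a careful person would: the job done as asked, in the order asked, and still so for the second after the job is handed in, with the robot touching nothing.
It also fails if it takes over 56 s, if anything falls off the work surface, if the arm or the gripper's body presses on something with over 40 N, if the wrist force passes 120 N, or if a joint passes its speed limit or range.

## Robot

A 6-joint arm with a two-finger parallel gripper is mounted at the origin on the work surface. World frame = base frame: x ahead of the robot, y to its left, z up, the work surface at z = 0. Lengths are in m, angles in degrees, forces in N, time in s.
With the tool pointing down it reaches from about 0.4 to 0.825 m from the base axis. Payload 7 kg.
Tool frame: the origin (TCP) lies at the very end of the fingers, on their centre line; the grasp point (between the pads) lies 19 mm behind it (ctrl.pinch_z is the distance from the TCP to the grasp point, in m); z points along the fingers, y is the direction in which the jaws open and shut (so a half turn about z gives the same grasp; the last joint's range is limited). The gripper opens to 88 mm and grips with 3 to 60 N. Pads are 19 mm wide; open, the fingers measure 130 mm over their backs; the gripper's body (78 mm by 193 mm) begins 47 mm behind the grasp point.
Start: joints at [-46.805, 20.546, 0.682, 0, -70.136, -16.507], TCP at [0.303, -0.603, 0.227] pointing down, gripper open.
Joint ranges: [-176.03, 176.03], [-82.01, 121.73], [-58.28, 71.71], [-173.87, 95.51], [-174.79, -0.11], [-173.66, 173.66]. Speed limits (degrees/s): [136.94, 136.94, 172.46, 180, 180, 180].

## Interface

Orientations are given as [roll, pitch, yaw] about the fixed x, y, z axes, in that order (R = Rz(yaw) Ry(pitch) Rx(roll)).
In Python, from plant import ctrl gives the robot as it stands. The module is installed in compiled form; this text tells all that it offers.
- The arm moves only by the tool arm_command, never from a script. Its argument "targets" is a list that holds one entry, the list of rows, each a list of 7 numbers: the turn, a rotation vector about the world's x, y, z in rad, then the shift along the world's x, y, z in cm, then the opening, from 0 (shut) to 1 (fully open). A call has 1 to 8 rows; each row is the pose to reach, as a shift and turn from the pose commanded when the call began; what a row does not reach only later rows make up. A row lasts 1/12 s, in which the tool goes at most 41.7 mm and 7.16 degrees, less where a joint would pass 70% of its speed; a pose out of reach is approached as far as the arm can. A call with a gripper value outside its range is refused whole. The fingers move at their own pace and stop on an object; the grip force is fixed at half the most. Time passes only in rows, so rows that repeat a pose let the fingers close. It gives the time, the measured TCP pose, the force and the opening at its end, in the units of the state.
- ctrl.get_obs(): the state, without advancing time (a new reading comes with each control period).
- ctrl.snapshot(name): name is "scene" or "top" or "wrist"; returns the picture (420x560x3 uint8, blue, green, red); there is no depth.
- ctrl.camera_model(name): a dict with "K" (3x3 intrinsics, pixels), "xyz" and "rotation" of the camera in the world. Camera axes: x right, y up, looking along -z (the intrinsics and any distortion apply to the point x, -y, -z); pixel columns grow to the right and rows downward; lengths in m; the calibration is good to about 2 mm. A picture is of the moment at which its call begins: read the wrist's pose just before it. camera_model takes no time and is no camera call; for the wrist camera it gives the pose at the moment of the call.
- ctrl.close_job(): hands the job in, once; it reports no verdict.
The state is a dict: "clock": time; "joint_pos": joint angles; "qvel": joint speeds; "tau": joint torques, N m; "tool_pos": TCP position; "orientation": TCP orientation; "force": force on the tool from outside, world axes, zero at the start; "moment": the same for the moment, N m; "opening": finger opening in m.
Only numpy, scipy, OpenCV 4.12 (cv2) and the standard library are available. Lean on these libraries where they do the work, as an engineer would, in place of code of your own. Each camera call takes 0.05 s, during which the arm holds its last target. There are 200 camera calls.

## Working session

There is one attempt and no reset: what is moved stays moved. The work goes in short steps, Python scripts to look and compute and a tool call to move; the robot and the scene stay as the last step left them, time stands still between calls to the robot, and variables do not carry over. Pictures are saved under pics/ and viewed, about 8 in all and at most 12, crops included, and the job is handed in when it is done.

Besides the shell and the picture viewer there is one more tool, called after ">>>" as a command line: name --argument value ..., lists and objects as JSON in quotes. arm_command: Moves the arm, as the interface text tells. Its arguments: {"type":"object","properties":{"targets":{"type":"array","items":{"type":"array","items":{"type":"array","items":{"type":"number"}}}}},"required":["targets"]}

```bash
mkdir -p pics
cat > h.py <<'E'
import numpy as np, cv2
from plant import ctrl
def ray(cam,u,v):
    K=np.array(cam['K']);
    d=cam.get('dist',cam.get('distortion'))
    d=None if d is None else np.array(d,float)
    p=cv2.undistortPoints(np.array([[[u,v]]],float),K,d)[0,0]
    r=np.array(cam['rotation'])@np.array([p[0],-p[1],-1.])
    return np.array(cam['xyz']),r
def onz(cam,u,v,z):
    o,r=ray(cam,u,v); return o+r*(z-o[2])/r[2]
def proj(cam,P):
    K=np.array(cam['K']);q=np.array(cam['rotation']).T@(np.array(P,float)-np.array(cam['xyz']))
    d=cam.get('dist',cam.get('distortion'))
    q=np.array([[q[0],-q[1],-q[2]]])
    return cv2.projectPoints(q,np.zeros(3),np.zeros(3),K,None if d is None else np.array(d,float))[0][0,0]
def tri(c1,p1,c2,p2):
    o1,r1=ray(c1,*p1);o2,r2=ray(c2,*p2)
    t=np.linalg.lstsq(np.c_[r1,-r2],o2-o1,rcond=None)[0]
    a,b=o1+t[0]*r1,o2+t[1]*r2
    return (a+b)/2,np.linalg.norm(a-b)
E
python3 - <<'E'
from h import *
for n in('scene','top'):
    cv2.imwrite(f'pics/{n}0.png',ctrl.snapshot(n))
    print(n,ctrl.camera_model(n))
print(ctrl.get_obs(),ctrl.pinch_z)
E
```

```text
scene {'K': array([[386.92641199,   0.        , 281.07523985],
       [  0.        , 386.92641199, 209.16191683],
       [  0.        ,   0.        ,   1.        ]]), 'xyz': array([1.17496227, 0.43765704, 1.14788234]), 'rotation': array([ 36.87312157,  -0.56590874, 126.74294877])}
top {'K': array([[535.00056311,   0.        , 280.74372431],
       [  0.        , 535.00056311, 211.02771505],
       [  0.        ,   0.        ,   1.        ]]), 'xyz': array([0.23851862, 0.01666452, 2.09021384]), 'rotation': array([  9.8470119 ,  -0.91089374, -90.16206252])}
{'clock': 0.1, 'joint_pos': array([-4.68044585e+01,  2.05910354e+01,  6.40620664e-01, -1.66843251e-02,
       -7.01332233e+01, -1.65071017e+01]), 'qvel': array([ 0.08840688, -0.00248962,  0.07212276,  0.04911174, -0.04163972,
       -0.01899654]), 'tau': array([-1.32391517e-03, -5.84164917e+01,  2.93753725e+01,  7.01560959e+00,
        1.01236906e-02, -5.28119756e-05]), 'tool_pos': array([ 0.30296889, -0.60273662,  0.22568998]), 'orientation': array([ 1.79915352e+02, -8.72796112e-03, -1.53317235e+02]), 'force': array([-1.13039457,  0.39295646,  0.54214154]), 'moment': array([-0.00048751,  0.01965649, -0.05422947]), 'opening': 0.08766744771009914} 0.0188
```

View pics/scene0.png

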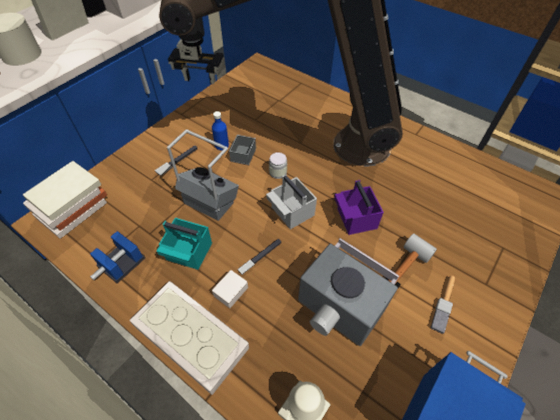

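View pics/top0.png

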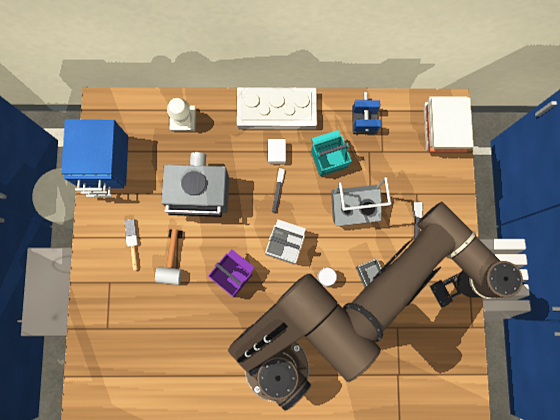

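```bash
sed -i "s/^from plant.*/from plant import ctrl as _c\nfrom scipy.spatial.transform import Rotation as Ro\nclass ctrl:\n    pass\nctrl=_c\ndef cm(n):\n    c=dict(_c.camera_model(n)); c['rotation']=Ro.from_euler('xyz',c['rotation'],degrees=True).as_matrix(); return c/" h.py
sed -i '/^class ctrl/d;/^    pass/d' h.py
python3 - <<'E'
from h import *
t=cv2.imread('pics/top0.png');s=cv2.imread('pics/scene0.png')
def cr(im,x,y,w,h,f): return cv2.resize(im[y:y+h,x:x+w],None,fx=f,fy=f,interpolation=cv2.INTER_CUBIC)
a=np.hstack([cr(t,255,212,66,50,6),cr(t,150,165,66,50,6)])
b=np.hstack([cr(s,260,165,66,50,6),cr(s,300,235,99,75,4)])
cv2.imwrite('pics/c1.png',np.vstack([a,b]))
a=np.hstack([cr(t,325,170,80,60,5),cr(s,165,125,80,60,5)])
cv2.imwrite('pics/c2.png',a)
c=cm('top');print(onz(c,285,242,.1),onz(c,195,208,.175),onz(c,368,208,.1))
E
```

```text
[ 0.46638445 -0.03153982  0.1       ] [0.58207689 0.2963608  0.175     ] [ 0.59554613 -0.3467174   0.1       ]
```

View pics/c1.png

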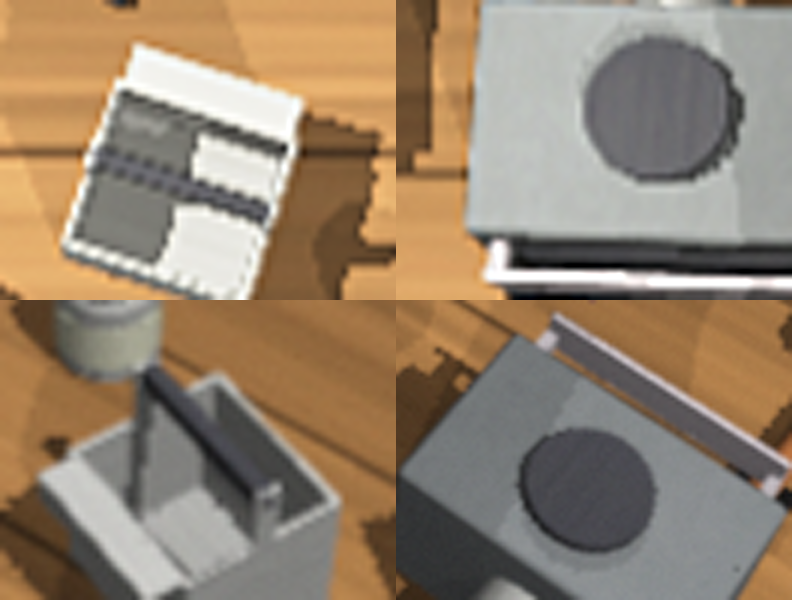

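View pics/c2.png

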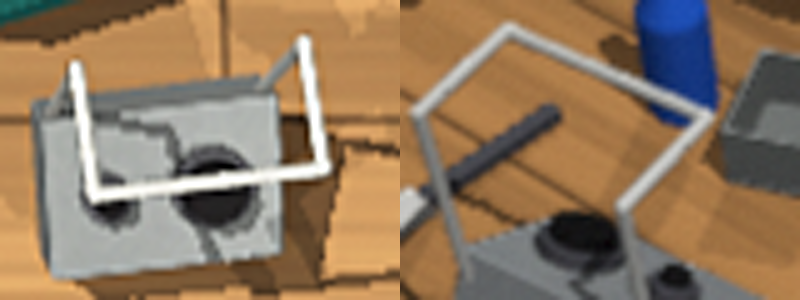

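Run:
```python
from h import *
np.set_printoptions(precision=4,suppress=True)
t=cm('top');s=cm('scene')
p,q=onz(t,270.8,238.3,.145),onz(t,299.7,247.3,.145);print('handle',p,q,(p+q)/2,np.linalg.norm(p-q),np.degrees(np.arctan2(*(p-q)[1::-1])))
# scene handle ends
p,q=onz(s,285.3,227-0,.145),onz(s,305,196,.145)
a,b=onz(s,260+150/6,165+72/6,.145),onz(s,260+268/6,165+190/6,.145);print('handle scene',a,b,(a+b)/2,np.linalg.norm(a-b),np.degrees(np.arctan2(*(a-b)[1::-1])))
p,q=onz(t,277.5,219.5,.1),onz(t,305.5,229.2,.1);print('lip',p,q,(p+q)/2,np.linalg.norm(p-q),np.degrees(np.arctan2(*(p-q)[1::-1])))
p,q=onz(s,339.3,238.8,.175),onz(s,398.5,276.8,.175);print('rail s',p,q,(p+q)/2,np.linalg.norm(p-q),np.degrees(np.arctan2(*(q-p)[1::-1])))
# white bright rail in top
im=cv2.imread('pics/top0.png')
m=(im[195:220,155:235].min(2)>215).astype(np.uint8)
n,l,st,c=cv2.connectedComponentsWithStats(m)
k=1+st[1:,4].argmax();ys,xs=np.where(l==k);print(xs.min()+155,xs.max()+155)
for x in (xs.min(),xs.min()+4,xs.max()-4,xs.max()):print(x+155,ys[xs==x]+195)
S,e=tri(t,(367.4,207),s,(201.4,170.6));print('start',S,e)
S2,e=tri(t,(325+112/5,170+198/5),s,(165+277/5,125+275/5));print('test',S2,e, np.linalg.norm(S-S2))
h1,e1=tri(t,(325+95/5,170+195/5),s,(165+624/5,125+210/5));h2,e2=tri(t,(325+323/5,170+168/5),s,(165+710/5,125+118/5))
h3,e3=tri(t,(325+323/5,170+168/5),s,(165+415/5,125+112/5));h4,e4=tri(t,(325+95/5,170+195/5),s,(165+710/5,125+118/5))
print(h1,e1,h2,e2);print(h3,e3,h4,e4)
```

```text
handle [0.4749 0.0214 0.145 ] [ 0.4417 -0.084   0.145 ] [ 0.4583 -0.0313  0.145 ] 0.11055949664690137 72.55634859687079
handle scene [ 0.4467 -0.0768  0.145 ] [0.4772 0.027  0.145 ] [ 0.462  -0.0249  0.145 ] 0.10815228090261055 -106.42271330541712
lip [ 0.5515 -0.0036  0.1   ] [ 0.5146 -0.1088  0.1   ] [ 0.5331 -0.0562  0.1   ] 0.11142119113656201 70.64971594832787
rail s [0.5681 0.2129 0.175 ] [0.5755 0.4107 0.175 ] [0.5718 0.3118 0.175 ] 0.19791126837936104 87.84449276542202
165 215
165 [209 210 211]
169 [210 211]
211 [212]
215 [211 212]
start [ 0.5927 -0.3377  0.1324] 0.0024454561498332534
test [ 0.5825 -0.2614  0.1261] 0.00772117823613178 0.07723115568374006
[ 0.5185 -0.133   0.269 ] 0.21265305363820475 [ 0.4997 -0.1767  0.3784] 0.3858772976693401
[ 0.5296 -0.2951  0.2678] 0.21074042159644357 [ 0.4995 -0.1042  0.3619] 0.24395073326293415
```

>>> arm_command --targets '[[[0, 0, 0.1, 0, 0, 4, 1], [0, 0, 0.2, 0.5, 2, 7, 1], [0, 0, 0.3, 1.5, 6, 7, 1], [0, 0, 0.4, 2.5, 10, 7, 1], [0, 0, 0.5, 3.5, 13.5, 7, 1], [0, 0, 0.6, 4.5, 17, 7, 1], [0, 0, 0.7, 5.5, 20.5, 7, 1], [0, 0, 0.78, 6.5, 24, 7, 1]]]'

```text
clock: 0.77
tool_pos: [0.368, -0.3613, 0.2963]
orientation: [180.0, 0.0, -108.3]
force: [0.9, -0.0, 0.9]
opening: 0.0876
```

>>> arm_command --targets '[[[0, 0, 0, 1, 3.9, 0, 1], [0, 0, 0, 2, 7.8, 0, 1], [0, 0, 0, 3, 11.7, 0, 1], [0, 0, 0, 4, 15.6, 0, 1], [0, 0, 0, 5, 19.5, -1, 1], [0, 0, 0, 6, 23.4, -2, 1], [0, 0, 0, 7, 27.3, -3, 1], [0, 0, 0, 8, 31, -4, 1]]]'

```text
clock: 1.43
tool_pos: [0.4479, -0.0509, 0.2563]
orientation: [-180.0, 0.0, -108.6]
force: [2.0, -0.9, 0.2]
opening: 0.0876
```

>>> arm_command --targets '[[[0, 0, 0, 0.8, 2, -2, 1], [0, 0, 0, 0.8, 2, -4, 1], [0, 0, 0, 0.8, 2, -4, 1], [0, 0, 0, 0.8, 2, -4, 1]]]'

```text
clock: 1.77
tool_pos: [0.4554, -0.0332, 0.216]
orientation: [179.9, -0.1, -108.6]
force: [-0.3, -0.9, -0.3]
opening: 0.0876
```

Run:
```python
from h import *
np.set_printoptions(precision=4,suppress=True)
c=cm('wrist');o=ctrl.get_obs();print(o['tool_pos'],o['orientation'],c['xyz'])
cv2.imwrite('pics/w1.png',ctrl.snapshot('wrist'))
np.save('w1.npy',np.r_[c['xyz'],c['rotation'].ravel()]);print(proj(c,[.46,-.029,.145]))
```

```text
[ 0.4554 -0.0332  0.216 ] [ 179.8777   -0.1075 -108.5734] [ 0.4311 -0.1086  0.3739]
[277.2038 233.6958]
```

View pics/w1.png

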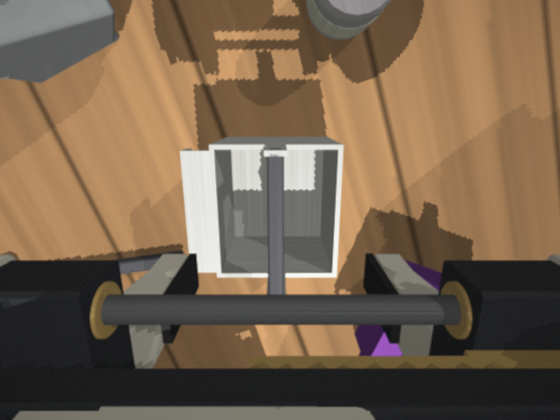

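Run:
```python
from h import *
np.set_printoptions(precision=4,suppress=True)
c=cm('wrist')
P=np.array([onz(c,*p,.1) for p in [(211,145),(343,144),(337,276),(217,276)]]);print(P,P.mean(0))
a,b=onz(c,275,158,.145),onz(c,276.5,285,.145);print(a,b,np.degrees(np.arctan2(*(b-a)[1::-1])))
for i in range(4):print(np.linalg.norm(P[i]-P[i-1]),np.degrees(np.arctan2(*(P[i]-P[i-1])[1::-1])))
L=np.array([onz(c,*p,.1) for p in [(181,151),(190,272)]]);print(L,L.mean(0),np.degrees(np.arctan2(*(L[1]-L[0])[1::-1])))
d=(b-a)[:2]/np.linalg.norm((b-a)[:2]);m=P.mean(0)[:2];print('mid',a[:2]+d*np.dot(m-a[:2],d))
```

```text
[[ 0.4933 -0.1037  0.1   ]
 [ 0.3906 -0.0699  0.1   ]
 [ 0.4279  0.0439  0.1   ]
 [ 0.5329  0.0084  0.1   ]] [ 0.4612 -0.0303  0.1   ]
[ 0.4445 -0.0822  0.145 ] [0.4753 0.0113 0.145 ] 71.75631632704135
0.11891720618839853 -109.48290822632671
0.10803564818177941 161.78480330443543
0.11972714512333094 71.85397491049591
0.11081428380341561 -18.648978611582503
[[ 0.5185 -0.1071  0.1   ]
 [ 0.5549 -0.0033  0.1   ]] [ 0.5367 -0.0552  0.1   ] 70.64709199299963
mid [ 0.4615 -0.0305]
```

>>> arm_command --targets '[[[0, 0, 0, 0.6, 0.3, -3, 1], [0, 0, 0, 0.6, 0.3, -6, 1], [0, 0, 0, 0.6, 0.3, -8.5, 1], [0, 0, 0, 0.6, 0.3, -9.8, 1], [0, 0, 0, 0.6, 0.3, -9.8, 1], [0, 0, 0, 0.6, 0.3, -9.8, 0], [0, 0, 0, 0.6, 0.3, -9.8, 0], [0, 0, 0, 0.6, 0.3, -9.8, 0]]]'

```text
clock: 2.48
tool_pos: [0.4634, -0.0301, 0.1203]
orientation: [-179.8, 0.1, -108.6]
force: [0.5, -0.4, 0.0]
opening: 0.0731
```

>>> arm_command --targets '[[[0, 0, 0, 0, 0, 0, 0], [0, 0, 0, 0, 0, 0, 0], [0, 0, 0, 0, 0, 0, 0], [0, 0, 0, 0, 0, 0, 0], [0, 0, 0, 0, 0, 0, 0], [0, 0, 0, 0, 0, 0, 0]]]'

```text
clock: 2.98
tool_pos: [0.4621, -0.03, 0.1186]
orientation: [180.0, -0.0, -108.6]
force: [0.3, 0.9, -1.5]
opening: 0.0335
```

>>> arm_command --targets '[[[0, 0, 0, 0, 0, 0, 0], [0, 0, 0, 0, 0, 0, 0], [0, 0, 0, 0, 0, 0, 0], [0, 0, 0, 0, 0, 0, 0], [0, 0, 0, 0, 0, 0, 0], [0, 0, 0, 0, 0, 0, 0]]]'

```text
clock: 3.48
tool_pos: [0.4617, -0.03, 0.1184]
orientation: [180.0, -0.0, -108.6]
force: [-2.9, 1.2, 2.5]
opening: 0.0116
```

>>> arm_command --targets '[[[0, 0, 0, 0, 0, 1, 0], [0, 0, 0, 0, 0, 3, 0], [0, 0, 0, 0, 0, 6, 0], [0, 0, 0, 0, 0, 9, 0], [0, 0, 0, 0, 0, 12, 0], [0, 0, 0, 0, 0, 14, 0], [0, 0, 0, 0, 0, 14, 0], [0, 0, 0, 0, 0, 14, 0]]]'

```text
clock: 4.15
tool_pos: [0.4621, -0.0299, 0.2584]
orientation: [-180.0, 0.1, -108.6]
force: [0.1, -0.2, -6.8]
opening: 0.0117
```

>>> arm_command --targets '[[[0, 0, 0, 0, 0, 3, 0], [0, 0, 0.03, 0, 1.5, 5, 0], [0, 0, 0.06, 0, 4.5, 5, 0], [0, 0, 0.1, 0, 8, 5, 0], [0, 0, 0.14, 0, 11.5, 5, 0], [0, 0, 0.18, 0, 15, 5, 0], [0, 0, 0.22, 0, 18.5, 5, 0], [0, 0, 0.25, 0, 22, 5, 0]]]'

```text
clock: 4.82
tool_pos: [0.4608, 0.1912, 0.3059]
orientation: [179.8, -0.1, -94.2]
force: [2.0, 0.2, -4.9]
opening: 0.0119
```

>>> arm_command --targets '[[[0, 0, 0.035, 0, 3.5, 0, 0], [0, 0, 0.035, 0.2, 7, 0, 0], [0, 0, 0.035, 0.5, 10, -1, 0], [0, 0, 0.035, 0.5, 12, -3, 0], [0, 0, 0.035, 0.5, 12.5, -5, 0], [0, 0, 0.035, 0.5, 12.5, -5, 0], [0, 0, 0.035, 0.5, 12.5, -5, 0], [0, 0, 0.035, 0.5, 12.5, -5, 0]]]'

```text
clock: 5.48
tool_pos: [0.4673, 0.3142, 0.2584]
orientation: [180.0, -0.1, -92.3]
force: [-0.7, 0.8, -5.3]
opening: 0.0117
```

Run:
```python
from h import *
np.set_printoptions(precision=4,suppress=True)
c=cm('wrist');o=ctrl.get_obs();print(o['tool_pos'],o['orientation'],c['xyz'])
cv2.imwrite('pics/w2.png',ctrl.snapshot('wrist'))
t=cm('top');print(onz(t,195.5,211,.175),onz(t,164.8,210.5,.175))
```

```text
[0.4673 0.3142 0.2584] [179.9816  -0.0823 -92.2999] [0.4647 0.2348 0.4163]
[0.571  0.2943 0.175 ] [0.5729 0.4052 0.175 ]
```

View pics/w2.png

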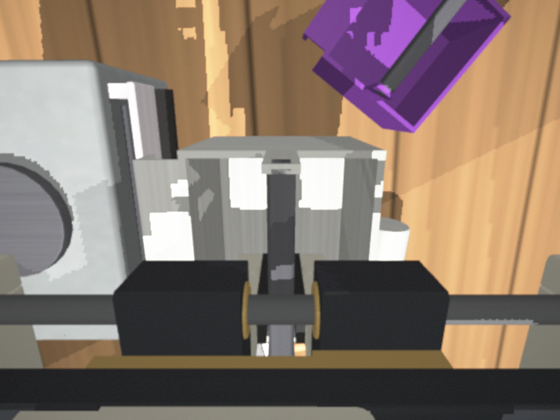

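Run:
```python
from h import *
t=cv2.imread('pics/w2.png')
cv2.imwrite('pics/w2c.png',cv2.resize(t[70:165,90:210],None,fx=6,fy=6,interpolation=cv2.INTER_NEAREST))
```

```text
(no output)
```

View pics/w2c.png

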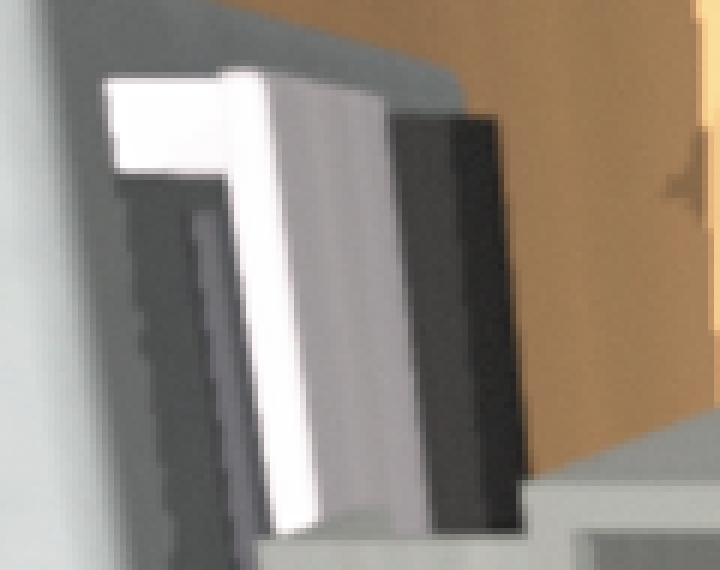

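Run:
```python
from h import *
np.set_printoptions(precision=4,suppress=True)
c=cm('wrist');tp=ctrl.get_obs()['tool_pos']
a,b=onz(c,130.7,81.7,.175),onz(c,139.8,157.5,.175);d=(b-a)/np.linalg.norm(b-a);print(a,b,np.degrees(np.arctan2(d[1],d[0])),a+.1*d)
w=onz(c,90+298/6,150,.175)-onz(c,90+298/6+8,150,.175);print(w)
# bin: lip outer edge top & near corner, rim corners; bin rim z
z=tp[2]+.0188-.037
for p in [(133,160),(191,156),(383,152),(143,260)]: print(p,onz(c,*p,z)-tp)
print(z)
```

```text
[0.5664 0.21   0.175 ] [0.5687 0.2615 0.175 ] 87.45033465635963 [0.5709 0.3099 0.175 ]
[ 0.0058 -0.0002  0.    ]
(133, 160) [ 0.0766 -0.059  -0.0182]
(191, 156) [ 0.0456 -0.0599 -0.0182]
(383, 152) [-0.0559 -0.0578 -0.0182]
(143, 260) [ 0.0807 -0.0011 -0.0182]
0.24104160863511345
```

>>> arm_command --targets '[[[0, 0, 0, 2, 0, 0, 0], [0, 0, 0, 4.1, -0.1, 0, 0], [0, 0, 0, 4.1, -0.1, -1, 0], [0, 0, 0, 4.1, -0.1, -2, 0], [0, 0, 0, 4.1, -0.1, -3, 0], [0, 0, 0, 4.1, -0.1, -3.6, 0], [0, 0, 0, 4.1, -0.1, -3.6, 0], [0, 0, 0, 4.1, -0.1, -3.6, 0]]]'

```text
clock: 6.2
tool_pos: [0.5077, 0.3138, 0.2224]
orientation: [180.0, -0.0, -92.3]
force: [-0.4, 0.2, -3.8]
opening: 0.0118
```

>>> arm_command --targets '[[[0, 0, 0, 0, 0, -0.5, 0], [0, 0, 0, 0, 0, -1, 0], [0, 0, 0, 0, 0, -1.5, 0], [0, 0, 0, 0, 0, -1.9, 0], [0, 0, 0, 0, 0, -1.9, 0], [0, 0, 0, 0, 0, -1.9, 0]]]'

```text
clock: 6.7
tool_pos: [0.508, 0.3138, 0.2032]
orientation: [180.0, -0.0, -92.3]
force: [-0.0, -0.3, -5.2]
opening: 0.0115
```

Run:
```python
from h import *
s=ctrl.snapshot('scene');w=ctrl.snapshot('wrist')
a=cv2.resize(s[190:310,290:430],None,fx=3,fy=3,interpolation=cv2.INTER_CUBIC)
b=cv2.resize(w[60:285,60:260],None,fx=1.6,fy=1.6);print(ctrl.get_obs()['tool_pos'])
b=cv2.resize(b,(320,360));cv2.imwrite('pics/h1.png',np.hstack([a,b]))
```

```text
[0.50831306 0.31403501 0.20374959]
```

View pics/h1.png

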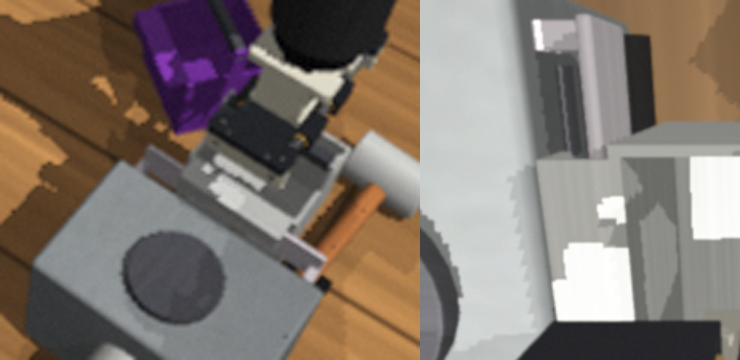

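>>> arm_command --targets '[[[0, 0, 0, 0, 0, -0.2, 0], [0, 0, 0, 0, 0, -0.4, 0], [0, 0, 0, 0, 0, -0.5, 0], [0, 0, 0, 0, 0, -0.5, 0], [0, 0, 0, 0, 0, -0.5, 0]]]'

```text
clock: 7.22
tool_pos: [0.5081, 0.3139, 0.1985]
orientation: [180.0, -0.0, -92.3]
force: [-0.4, 0.2, -4.5]
opening: 0.0115
```

>>> arm_command --targets '[[[0, 0, 0, 0, 0, -0.1, 0], [0, 0, 0, 0, 0, -0.2, 0], [0, 0, 0, 0, 0, -0.2, 0], [0, 0, 0, 0, 0, -0.2, 0]]]'

```text
clock: 7.55
tool_pos: [0.5083, 0.3139, 0.1971]
orientation: [-180.0, 0.0, -92.3]
force: [-2.3, -1.8, -1.0]
opening: 0.012
```

>>> arm_command --targets '[[[0, 0, 0, 0, 0, 0, 0.2], [0, 0, 0, 0, 0, 0, 0.3], [0, 0, 0, 0, 0, 0, 0.5], [0, 0, 0, 0, 0, 0, 0.5], [0, 0, 0, 0, 0, 0, 0.5], [0, 0, 0, 0, 0, 0, 0.5], [0, 0, 0, 0, 0, 0, 0.5], [0, 0, 0, 0, 0, 0, 0.5]]]'

```text
clock: 8.22
tool_pos: [0.5081, 0.314, 0.1965]
orientation: [180.0, 0.0, -92.3]
force: [-0.5, -0.5, -1.2]
opening: 0.0436
```

Run:
```python
from h import *
s=ctrl.snapshot('scene');w=ctrl.snapshot('wrist');o=ctrl.get_obs();print(o['tool_pos'],o['force'],o['opening'])
a=cv2.resize(s[190:310,290:430],None,fx=3,fy=3,interpolation=cv2.INTER_CUBIC)
b=cv2.resize(w[60:360,60:420],(432,360));cv2.imwrite('pics/h2.png',np.hstack([a,b])[:,:800])
```

```text
[0.50813819 0.31398207 0.1965564 ] [-0.89686985  0.2076351  -0.72158418] 0.043704129936549305
```

View pics/h2.png

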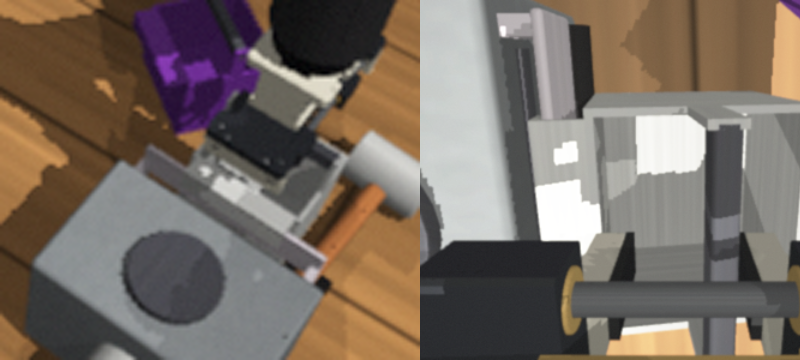

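>>> arm_command --targets '[[[0, 0, 0, -0.3, 0, 0, 0.7], [0, 0, 0, -0.5, 0, 0, 0.8], [0, 0, 0, -0.5, 0, 0, 0.8], [0, 0, 0, -0.5, 0, 0, 0.8], [0, 0, 0, -0.5, 0, 0.5, 0.8], [0, 0, 0, -0.5, 0, 2, 0.8], [0, 0, 0, -0.5, 0, 4, 0.8], [0, 0, 0, -0.5, 0, 7, 0.8]]]'

```text
clock: 8.98
tool_pos: [0.5023, 0.3132, 0.2656]
orientation: [179.8, -0.2, -92.3]
force: [-0.4, 0.4, -0.4]
opening: 0.0699
```

>>> arm_command --targets '[[[0, 0, 0, 0, 0, 3, 0.8], [0, 0, 0, 0, 0, 6, 0.8], [0, 0, 0, 0, -3, 8, 0.6], [0, 0, 0, 0, -7, 8, 0.3], [0, 0, 0, -1, -11, 8, 0], [0, 0, 0, -2, -15, 8, 0], [0, 0, 0, -3, -19, 8, 0], [0, 0, 0, -4, -23, 8, 0]]]'

```text
clock: 9.65
tool_pos: [0.4623, 0.0821, 0.3472]
orientation: [-179.9, 0.0, -92.3]
force: [1.2, -0.1, 0.0]
opening: 0.0358
```

Run:
```python
from h import *
s=ctrl.snapshot('scene');t=ctrl.snapshot('top');o=ctrl.get_obs();print(o['tool_pos'],o['orientation'],o['force'],o['opening'],o['joint_pos'])
a=cv2.resize(s[190:310,290:430],None,fx=3,fy=3,interpolation=cv2.INTER_CUBIC)
b=cv2.resize(t[170:270,150:250],(360,360),interpolation=cv2.INTER_CUBIC);cv2.imwrite('pics/h3.png',np.hstack([a,b])[:,:800])
```

```text
[0.46164335 0.07976109 0.34826572] [-1.79871282e+02  5.56125422e-02 -9.24708504e+01] [ 0.36461353  1.24220724 -0.1239656 ] 0.027508307056160232 [ 3.39982503e+01 -2.98670769e+00 -1.20944177e+01  3.22045520e-02
 -8.07557238e+01 -3.64742988e+01]
```

View pics/h3.png

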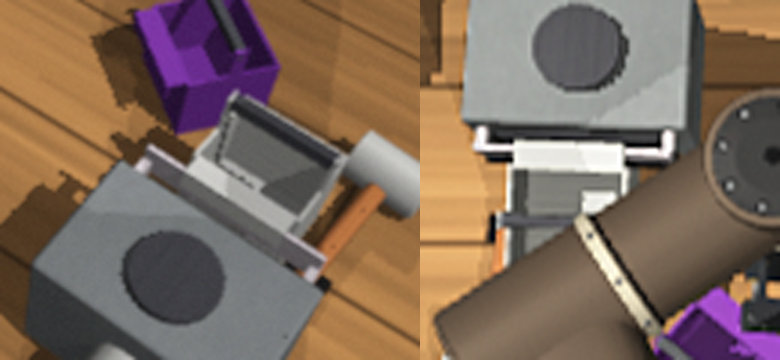

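Run:
```python
from h import *
np.set_printoptions(precision=4,suppress=True)
t=cm('top');s=cm('scene')
print('bin handle +y end',tri(t,(171.4,233),s,(403.3,243.3)))
o=ctrl.get_obs();R0=Ro.from_euler('xyz',[180,0,-92.3],degrees=True)
print(o['tool_pos'])
a=np.radians(7);Z=Ro.from_euler('z',a)
M=Z.as_matrix()@np.array([[-.866,0,.5],[0,1,0],[-.5,0,-.866]])
R=Ro.from_matrix(M);v=(R*R0.inv()).as_rotvec();print(v,np.degrees(np.linalg.norm(v)),R.as_euler('xyz',degrees=True))
n=-M[:,2];S=np.array([.593,-.338,.132])
for d in(.2,.12,.03):print(d,S+d*n)
```

```text
bin handle +y end (array([0.487 , 0.374 , 0.2022]), np.float64(0.0007578849752772763))
[0.4616 0.0798 0.3483]
[ 0.4182 -0.3852 -1.3739] 85.19369896769605 [-180.       30.0007 -173.    ]
0.2 [ 0.4937 -0.3502  0.3052]
0.12 [ 0.5334 -0.3453  0.2359]
0.03 [ 0.5781 -0.3398  0.158 ]
```

>>> arm_command --targets '[[[0.03, -0.0275, -0.098, 0, -3, 0, 0], [0.06, -0.055, -0.196, 0, -6, 0, 0], [0.09, -0.0825, -0.294, 0, -9, 0, 0], [0.12, -0.11, -0.393, 0, -12, 0, 0], [0.149, -0.1375, -0.491, 0, -15, 0, 0], [0.179, -0.165, -0.589, 0, -18, 0, 0], [0.209, -0.193, -0.687, 0, -21, 0, 0], [0.239, -0.22, -0.785, 0, -24, 0, 0]]]'

```text
clock: 10.42
tool_pos: [0.4631, -0.1575, 0.3475]
orientation: [-174.2, 17.4, -137.0]
force: [0.9, 0.3, -0.5]
opening: 0.0004
```

>>> arm_command --targets '[[[0.03, -0.0275, -0.098, 0, -3, 0, 0], [0.06, -0.055, -0.196, 0, -6, 0, 0], [0.09, -0.0825, -0.294, 0, -9, -1, 0], [0.12, -0.11, -0.393, 0.5, -12, -2, 0], [0.149, -0.1375, -0.491, 1.5, -15, -3, 0], [0.179, -0.165, -0.589, 3, -18.8, -4.3, 0], [0.179, -0.165, -0.589, 3, -18.8, -4.3, 0], [0.179, -0.165, -0.589, 3, -18.8, -4.3, 0]]]'

```text
clock: 11.08
tool_pos: [0.4928, -0.3455, 0.3018]
orientation: [179.9, 29.8, -173.2]
force: [0.3, 1.0, -0.3]
opening: 0.0003
```

Run:
```python
from h import *
np.set_printoptions(precision=4,suppress=True)
c=cm('wrist');o=ctrl.get_obs();print(o['tool_pos'],o['orientation'],o['force'],c['xyz'],o['opening'])
im=ctrl.snapshot('wrist');p=proj(c,[.593,-.338,.132]);print(p)
cv2.imwrite('pics/w3.png',im)
```

```text
[ 0.4928 -0.3455  0.3018] [ 179.8774   29.8406 -173.1937] [ 0.3089  0.9877 -0.3086] [ 0.3471 -0.3639  0.3993] 0.0002621858715436626
[277.0243 190.5443]
```

View pics/w3.png

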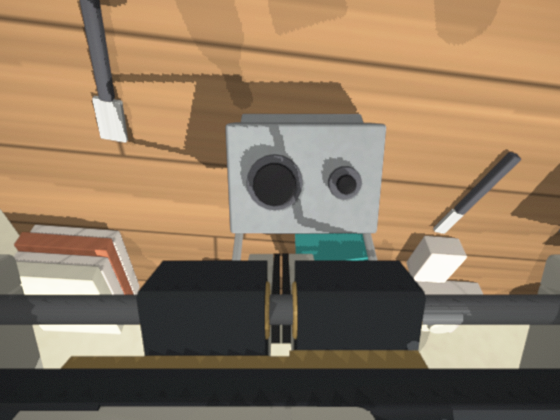

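Run:
```python
from h import *
np.set_printoptions(precision=4,suppress=True)
c=cm('wrist');t=cm('top');s=cm('scene');im=cv2.imread('pics/w3.png')
m=np.zeros(im.shape[:2],np.uint8);m[140:225,235:380]=(im[140:225,235:380].max(2)<32)
_,_,st,ce=cv2.connectedComponentsWithStats(m)
B=[]
for a,b in zip(st[1:],ce[1:]):
    if a[4]>100:print(a,b);B.append(b)
B.sort(key=lambda q:q[0])
A=np.zeros((3,3));r=np.zeros(3)
rays=[ray(c,*B[0]),ray(t,367.4,207),ray(s,201.4,170.6)]
for (o,d),w in zip(rays,(3,1,1)):
    d=d/np.linalg.norm(d);P=w*(np.eye(3)-np.outer(d,d));A+=P;r+=P@o
S=np.linalg.solve(A,r);print('S',S)
for o,d in rays:
    d=d/np.linalg.norm(d);print((np.eye(3)-np.outer(d,d))@(S-o))
a=np.radians(6.8);n=np.array([-.5*np.cos(a),-.5*np.sin(a),.866])
if len(B)>1:
    o,d=ray(c,*B[-1]);T=o+d*np.dot(S-o,n)/np.dot(d,n);print('T',T,T-S,np.linalg.norm(T-S))
tp=ctrl.get_obs()['tool_pos'];q=tp-S;print('along',q@n,'off',q-n*(q@n))
for d in(.03,.005,-.010):print(d,(S+d*n-tp)*100)
```

```text
Traceback (most recent call last):
IndexError: list index out of range
```

```bash
cat > b.py <<'E'
from h import *
np.set_printoptions(precision=4,suppress=True)
c=cm('wrist');t=cm('top');s=cm('scene');im=cv2.imread('pics/w3.png')
print(im[183,240:312:4].max(1))
m=np.zeros(im.shape[:2],np.uint8);m[140:225,235:380]=(im[140:225,235:380].max(2)<45)
_,_,st,ce=cv2.connectedComponentsWithStats(m)
B=[]
for a,b in zip(st[1:],ce[1:]):
    if a[4]>100:print(a,b);B.append(b)
B.sort(key=lambda q:q[0])
if not B:B=[np.array([274,183.]),np.array([345.5,183.5])]
A=np.zeros((3,3));r=np.zeros(3)
rays=[ray(c,*B[0]),ray(t,367.4,207),ray(s,201.4,170.6)]
for (o,d),w in zip(rays,(3,1,1)):
    d=d/np.linalg.norm(d);P=w*(np.eye(3)-np.outer(d,d));A+=P;r+=P@o
S=np.linalg.solve(A,r);print('S',S)
for o,d in rays:
    d=d/np.linalg.norm(d);print((np.eye(3)-np.outer(d,d))@(S-o))
a=np.radians(6.8);n=np.array([-.5*np.cos(a),-.5*np.sin(a),.866])
o,d=ray(c,*B[-1]);T=o+d*np.dot(S-o,n)/np.dot(d,n);print('T',T,T-S,np.linalg.norm(T-S))
tp=ctrl.get_obs()['tool_pos'];q=tp-S;print('along',q@n,'off',q-n*(q@n))
for d in(.03,.005,-.010):print(d,(S+d*n-tp)*100)
E
python3 b.py
```

```text
[191 125 109  69  42  43  42  47  44  45  45  46  44  46  56 106 169 185]
[253 163  43  42 853] [272.3318 185.6377]
[336 175  18  18 139] [343.3525 182.4388]
S [ 0.5919 -0.3414  0.1277]
[0.     0.0011 0.0001]
[-0.0024 -0.0019 -0.0001]
[ 0.0023 -0.0015 -0.0002]
T [ 0.5794 -0.265   0.1257] [-0.0125  0.0764 -0.002 ] 0.07746532721173492
along 0.20117298153583835 off [0.0009 0.0087 0.0011]
0.03 [  8.4077   0.1463 -14.9359]
0.005 [  9.6489   0.2943 -17.1009]
-0.01 [ 10.3936   0.3831 -18.3999]
```

```bash
sed -i 's/<45)/<54)/' b.py; python3 b.py
```

```text
[191 125 109  69  42  43  42  47  44  45  45  46  44  46  56 106 169 185]
[ 253  163   44   43 1429] [274.0791 183.499 ]
[336 174  20  20 276] [345.192  183.3986]
S [ 0.591  -0.3405  0.126 ]
[0.0006 0.0003 0.0005]
[-0.0036 -0.0008 -0.0005]
[ 0.0019  0.     -0.0011]
T [ 0.5807 -0.2625  0.1254] [-0.0103  0.078  -0.0005] 0.0786855696684293
along 0.2022054605227385 off [0.0024 0.0078 0.0019]
0.03 [  8.3124   0.2347 -15.1037]
0.005 [  9.5537   0.3827 -17.2687]
-0.01 [ 10.2984   0.4715 -18.5677]
```

>>> arm_command --targets '[[[0, 0, 0, 1.7, 0.1, -3, 0], [0, 0, 0, 3.4, 0.2, -6, 0], [0, 0, 0, 5, 0.25, -9, 0], [0, 0, 0, 6.7, 0.25, -12, 0], [0, 0, 0, 8.3, 0.25, -15, 0], [0, 0, 0, 8.3, 0.25, -15, 0], [0, 0, 0, 8.3, 0.25, -15, 0]]]'

```text
clock: 11.72
tool_pos: [0.5765, -0.3399, 0.1525]
orientation: [179.9, 29.9, -172.8]
force: [0.1, 0.4, 0.8]
opening: 0.0004
```

>>> arm_command --targets '[[[0, 0, 0, 0.5, 0.05, -0.87, 0], [0, 0, 0, 1, 0.1, -1.73, 0], [0, 0, 0, 1.2, 0.13, -2.1, 0], [0, 0, 0, 1.2, 0.13, -2.1, 0], [0, 0, 0, 1.2, 0.13, -2.1, 0]]]'

```text
clock: 12.13
tool_pos: [0.5882, -0.3403, 0.133]
orientation: [-180.0, 30.0, -173.0]
force: [0.5, -0.3, 0.7]
opening: 0.0002
```

>>> arm_command --targets '[[[0, 0, 0, 0.1, 0.01, -0.17, 0], [0, 0, 0, 0.2, 0.02, -0.35, 0], [0, 0, 0, 0.3, 0.03, -0.52, 0], [0, 0, 0, 0.35, 0.04, -0.6, 0], [0, 0, 0, 0.35, 0.04, -0.6, 0], [0, 0, 0, 0.35, 0.04, -0.6, 0]]]'

```text
clock: 12.63
tool_pos: [0.592, -0.3402, 0.1271]
orientation: [-179.9, 30.0, -173.0]
force: [-0.1, 0.2, 3.8]
opening: 0.0007
```

>>> arm_command --targets '[[[0, 0, 0, 0.1, 0.01, -0.17, 0], [0, 0, 0, 0.2, 0.02, -0.35, 0], [0, 0, 0, 0.2, 0.02, -0.35, 0], [0, 0, 0, 0.2, 0.02, -0.35, 0]]]'

```text
clock: 12.97
tool_pos: [0.5932, -0.3401, 0.1251]
orientation: [-179.9, 30.0, -172.9]
force: [-12.9, 2.7, 19.9]
opening: 0.0003
```

>>> arm_command --targets '[[[0, 0, 0, -0.2, -0.02, 0.35, 0], [0, 0, 0, -0.2, -0.02, 0.35, 0], [0, 0, 0, -0.2, -0.02, 0.35, 0]]]'

```text
clock: 13.22
tool_pos: [0.5919, -0.3401, 0.1271]
orientation: [-179.9, 30.0, -173.0]
force: [-1.1, -0.5, 3.5]
opening: 0.0005
```

>>> arm_command --targets '[[[0, 0, 0, -0.2, -0.02, 0.35, 0], [0, 0, 0, -0.2, -0.02, 0.35, 0], [0, 0, 0, -0.2, -0.02, 0.35, 0]]]'

```text
clock: 13.47
tool_pos: [0.5898, -0.3402, 0.1302]
orientation: [-180.0, 30.0, -173.0]
force: [1.0, -0.6, 3.4]
opening: 0.0001
```

>>> arm_command --targets '[[[0, 0, 0, -0.1, -0.01, 0.17, 0], [0, 0, 0, -0.1, -0.01, 0.17, 0], [0, 0, 0, -0.1, -0.01, 0.17, 0]]]'

```text
clock: 13.72
tool_pos: [0.5885, -0.3401, 0.1315]
orientation: [180.0, 30.0, -173.0]
force: [0.7, -0.6, 1.2]
opening: 0.0006
```

Run:
```python
from h import *
f=[]
for i in range(5):
    ctrl.snapshot('wrist');f.append(ctrl.get_obs()['force'])
print(np.mean(f,0),ctrl.get_obs()['tool_pos'])
```

```text
[-0.13190207 -0.87394237  1.68376398] [ 0.58844213 -0.34010219  0.1314788 ]
```

>>> arm_command --targets '[[[0, 0, 0, -1, -0.1, 1.73, 0], [0, 0, 0, -2.5, -0.2, 4.3, 0], [0, 0, 0, -4.5, -0.3, 7.5, 0], [0, 0, 0, -6.5, -0.4, 10.5, 0], [0, 0, 0, -8.5, -0.4, 14, 0], [0, 0, 0, -10, -0.4, 17, 0], [0, 0, 0, -10, -0.4, 17, 0], [0, 0, 0, -10, -0.4, 17, 0]]]'

```text
clock: 14.63
tool_pos: [0.4884, -0.3444, 0.3042]
orientation: [-179.9, 30.2, -173.0]
force: [0.8, -0.3, -1.1]
opening: 0.0008
```

Run:
```python
from h import *
s=ctrl.snapshot('scene');t=ctrl.snapshot('top');o=ctrl.get_obs();print(o['tool_pos'],o['force'],o['clock'])
a=cv2.resize(s[190:310,290:430],None,fx=3,fy=3,interpolation=cv2.INTER_CUBIC)
b=cv2.resize(t[170:270,150:250],(360,360),interpolation=cv2.INTER_CUBIC);cv2.imwrite('pics/f1.png',np.vstack([np.hstack([a,b]),np.hstack([cv2.resize(s,(320,240)),cv2.resize(t,(460,240))])[:,:780]]))
```

```text
[ 0.48825134 -0.34357818  0.30066533] [ 0.50301557 -0.17467155 -0.78842379] 14.7333
```

View pics/f1.png

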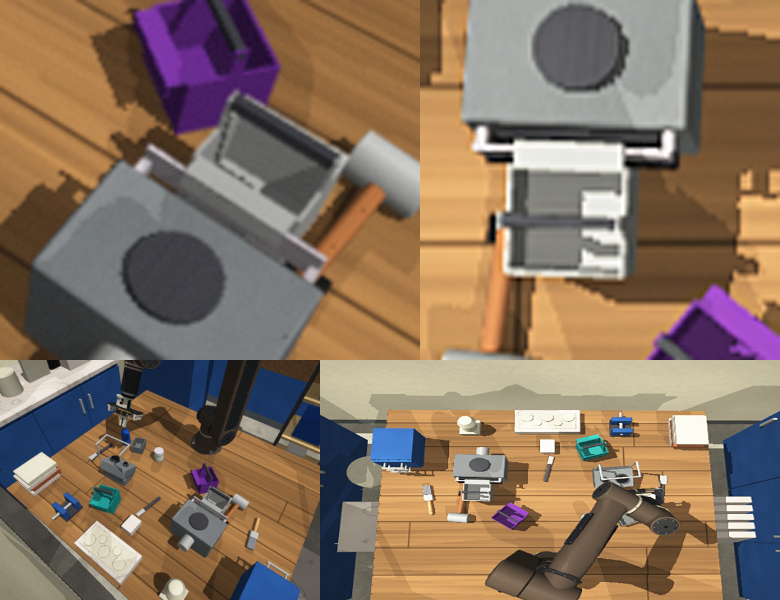

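```bash
python3 -c "
from plant import ctrl
print(ctrl.close_job())"
```

```text
the job is handed in; nothing more can be done
None
```

The steel chip bin now hangs by its lip on the extractor rail, and I pressed the start button fully down and released it afterwards. I handed the job in at about 14.7 s.

- **Bin:** After I let go, it slid about 19 mm towards the robot and tipped nose-down, which matches the 0.17 rad lean you described. The last picture shows it unchanged, open side up, with nothing touching it. That the flange sits behind the rail is inferred from the height at which the lip met the rail and from how the bin settled; the pictures don't show it clearly.
- **Start button:** The tip moved about 7.9 mm between the spring just starting to push back (about 1.7 N) and the hard stop (about 24 N). That fits the full 8 mm travel. I then backed the arm well clear, with the force reading near zero.
- **Disagreement:** The start cap's position from the fixed cameras was 2–4 mm off the one from the wrist camera. The measured press depth agreed better with the fixed-camera height.
- **Other things:** The small button and the other objects look unmoved in the last picture.

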